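Cock the ball run-out tester

TASK

Set the ball run-out tester for its next run: pushing with the fingertips, roll the steel ball along the level gutter, up the sloped gutter and over the spring latch, so that it comes to rest caught between the latch and the stop at the top and cannot roll back. Only push the ball: it stays in the gutter, is not picked up, and is rolled steadily under control, not flicked or left to race back down. Leave the beaker, the sample cup and the screwdriver where they are, and finish with the hand clear.

Things in the scene. Friction and masses are not known exactly. Their poses are not given: they have to be found in the camera images.
- tester: Grey bench instrument, bed 415 x 86 mm, fixed, carrying an aluminium gutter in one straight line: level run-out, then a slope. Origin on the bench under the kink where the two meet; +x along the gutter, uphill, to the robot's left; +y the robot's side; z up. Level gutter x = -215 to 0 mm; the ball's centre runs along it 46 mm above the bench, y = 0. Bumper face at x = -209 mm, 42 mm high.
- ramp: Sloped gutter. Origin on the centre line, 30 mm above the bench, where level and slope would meet (the bend is rounded 30 mm each way, so the ball runs 2 mm higher there); +x up the slope (12 degrees), y as the tester's, z square to the slope. Ball's centre runs at y = 0, z = 16 mm. Section: open V, flanks at 35 degrees from 5 to 20 mm off centre (z = 0 to 10.5 mm), flat lips to 28 mm.
- latch (a joint): Spring latch in the slot of the sloped gutter: dark steel wedge 7 mm wide, x = 111 to 135 mm of ramp, rising uphill to a tooth 7 mm above z = 0 with a square uphill face. 0 = up, stops a ball rolling back; grows to 0.4 rad as pressed; a ball passing over presses it about 0.36. Weak spring (0.2 to 0.4 N) lifts it behind the ball once the ball's centre is past x = 149 mm.
- latch_tip (a point): Top edge of the latch tooth when up, x = 135 mm, z = 7 mm in the frame of ramp. The latch's small black thumb release is below the gutter, on the robot's side, 33 to 46 mm from the centre line; it is not needed.
- seat (a point): Where the ball's centre rests when caught behind the latch: x = 148.2 mm, z = 16 mm in the frame of ramp.
- ball: Polished steel test ball, 32 mm diameter, about 134 g, slippery (friction about 0.16), rolls very freely. Starts at rest on the level gutter. Push it from behind with the fingertips reaching a few mm below its centre: pushed on its upper half it is pressed down into the gutter and can stick. For its position use ball_center.
- ball_center (a point): Centre of the ball.
- beaker_50: Clear low beaker, 56 mm wide, 76 mm tall, standing behind the tester; origin at the centre of its underside.
- sample_cup: Small clear sample cup with a red snap lid, 35 x 43 x 24 mm, behind the tester; origin at the centre of its underside.
- screwdriver: Small screwdriver, 150 mm long, 22 mm thick, lying in front of the tester; origin at its middle, underneath.
- stop (a point): Face of the rubber pad on the upright stop plate at the top of the slope, x = 172 mm, z = 16 mm in the frame of ramp; plate top at z = 25 mm. A ball touching it has its centre at x = 156 mm.
Things that resemble listed ones, but are neither listed nor needed, are in the scene too. What is shaped like the ball but purple is not meant.

How it is judged:
By the outcome, as a careful person would: the job done as asked, in the order asked, and still so for the second after the job is handed in, with the robot touching nothing.
It also fails if it takes over 45 s, if anything falls off the work surface, if the arm or the gripper's body presses on something with over 40 N, if the wrist force passes 120 N, or if a joint passes its speed limit or range.

ROBOT

A 6-joint arm with a two-finger parallel gripper is mounted at the origin on a cart in front of the work surface, level with it; the furniture and walls round the work are solid. World frame = base frame: x ahead of the robot, y to its left, z up, the work surface at z = 0. Lengths are in m, angles in rad, forces in N, time in s.
With the tool pointing down it reaches from about 0.325 to 0.775 m from the base axis. Payload 5.5 kg.
Tool frame: the origin (TCP) lies between the finger pads; the fingertips stand 25 mm ahead of it and the grasp point (between the pads) lies 6 mm ahead of it; z points along the fingers, y is the direction in which the jaws open and shut (so a half turn about z gives the same grasp; the last joint's range is limited). The gripper opens to 85 mm and grips with 20 to 120 N. Pads are 22 mm wide; open, the fingers measure 114 mm over their backs; the gripper's body (76 mm by 85 mm) begins 54 mm behind the grasp point. The pads swing forward as they close: fully open they stand 13 mm farther back than shut.
Start: joints at [-1.235, 0.091, 1.231, -0, 1.82, -0.057], TCP at [0.23, -0.554, 0.256] pointing down, gripper open.
Joint ranges: [-2.87, 2.87], [-0.86, 2.18], [0.17, 2.46], [-1.51, 4.65], [0.06, 2.69], [-2.65, 2.65]. Speed limits (rad/s): [2.57, 2.57, 3.01, 3.14, 3.14, 3.14].

INTERFACE

Orientations are given as [roll, pitch, yaw] about the fixed x, y, z axes, in that order (R = Rz(yaw) Ry(pitch) Rx(roll)).
In Python, from workcell import ctrl gives the robot as it stands. Calls block until the motion is done:
- ctrl.goto(position, orientation): joint-space move of the TCP to a pose.
- ctrl.move_straight(position, ori=None, feed=0.15, until_force=None): straight line of the TCP; ori=None keeps the orientation; feed is the mean speed in m/s. With until_force (N) it stops when the force on the tool has changed by that much, and returns True; else False.
- ctrl.set_joints(angles): joint-space move.
- ctrl.grip(opening, squeeze=None): opening from 0.0 (shut) to 1.0 (fully open); squeeze is the grip in N (None keeps the last); returns when the fingers have stopped.
- ctrl.hold(seconds).
- ctrl.ik(position, orientation): joint angles nearest the present ones, or None.
- ctrl.snapshot(name): name is "scene" or "top" or "wrist"; returns (picture, depth): 400x640x3 uint8, red, green, blue; 400x640 float32, m along the optical axis (not along the pixel's ray), 0 where there is no reading.
- ctrl.camera_model(name): a dict with "K" (3x3 intrinsics, pixels), "k1" (the pictures are not rectified: a ray, as slopes to the right and down, at radius r is drawn at 1 + k1 r^2 times it, then the intrinsics apply), "rvec" (rotation vector, rad) and "tvec" (3), from world to camera coordinates, as OpenCV has them. Camera axes: x right, y down, z forward; pixel columns grow to the right and rows downward; lengths in m; the calibration is good to about 2 mm. A picture is of the moment at which its call begins: read the wrist's pose just before it. camera_model takes no time and is no camera call; for the wrist camera it gives the pose at the moment of the call.
A pose or a line that the arm cannot do raises ctrl.IKError and nothing moves.
- ctrl.hand_in(): hands the job in, once; it reports no verdict.
Readings, each from a call of its own:
- ctrl.current_time_s(): time.
- ctrl.current_joints(): joint angles.
- ctrl.current_dq(): joint speeds.
- ctrl.current_joint_torque(): joint torques, N m.
- ctrl.current_tcp_pos(): TCP position.
- ctrl.current_eef_rot(): TCP orientation.
- ctrl.current_contact_force(): force on the tool from outside, world axes, zero at the start.
- ctrl.current_wrist_torque(): the same for the moment, N m.
- ctrl.current_grip_width(): opening from 0.0 (shut) to 1.0 (fully open).
Only numpy, scipy, OpenCV 4.12 (cv2) and the standard library are available. Lean on these libraries where they do the work, as an engineer would, in place of code of your own. Each camera call takes 0.05 s, during which the arm holds its last target.

## Working session

There is one attempt and no reset: what is moved stays moved. The work goes in short steps, each a Python script; the robot and the scene stay as the last script left them, time stands still between calls to the robot, and variables do not carry over. Pictures are saved under pics/ and viewed, and the job is handed in when it is done.

```bash
ls; mkdir -p pics
cat > h.py <<'E'
import numpy as np, cv2
from workcell import ctrl
def save(n,img): cv2.imwrite('pics/'+n+'.png',cv2.cvtColor(img,cv2.COLOR_RGB2BGR))
E
python3 - <<'E'
from h import *
for n in ("scene","top"):
    m=ctrl.camera_model(n); p,d=ctrl.snapshot(n); save(n+'1',p); np.savez(n+'1.npz',p=p,d=d,**{k:np.array(v) for k,v in m.items()})
    print(n,m)
print(ctrl.current_time_s())
E
```

```text
pics
scene {'K': array([[427.42009655,   0.        , 317.96775332],
       [  0.        , 427.42009655, 203.84558785],
       [  0.        ,   0.        ,   1.        ]]), 'k1': -0.06476216585166587, 'rvec': array([ 0.92171111, -2.49622822,  1.06536959]), 'tvec': array([0.42759388, 0.27521261, 0.67446509])}
top {'K': array([[414.93507332,   0.        , 319.14269822],
       [  0.        , 414.93507332, 196.51086101],
       [  0.        ,   0.        ,   1.        ]]), 'k1': -0.052187003842859174, 'rvec': array([ 2.12957149, -2.13879474,  0.13961617]), 'tvec': array([0.0548547 , 0.54820051, 0.96836043])}
0.1
```

View pics/scene1.png

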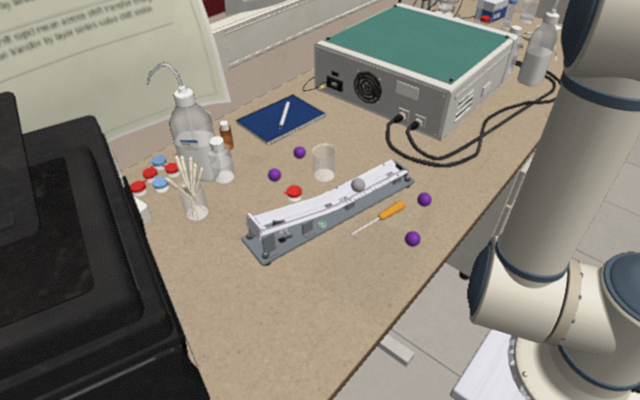

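View pics/top1.png

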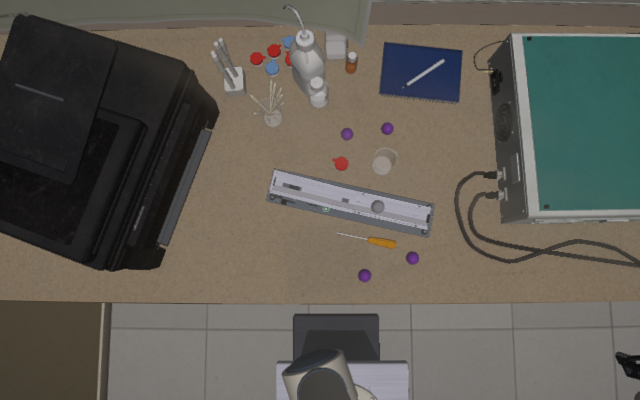

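The scene view shows the tester at about (330,210). The top view shows it from (270,185) to (433,220), with the steel ball at (377,206). The four purple balls lie off the tester and are decoys. I'll enlarge to confirm.

Run:
```python
from h import *
p=np.load('top1.npz')['p'][160:245,255:445]; save('topc',cv2.resize(p,None,fx=4.2,fy=4.2,interpolation=cv2.INTER_CUBIC))
p=np.load('scene1.npz')['p'][150:270,235:425]; save('scec',cv2.resize(p,None,fx=4.2,fy=4.2,interpolation=cv2.INTER_CUBIC))
```

```text
(no output)
```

View pics/topc.png

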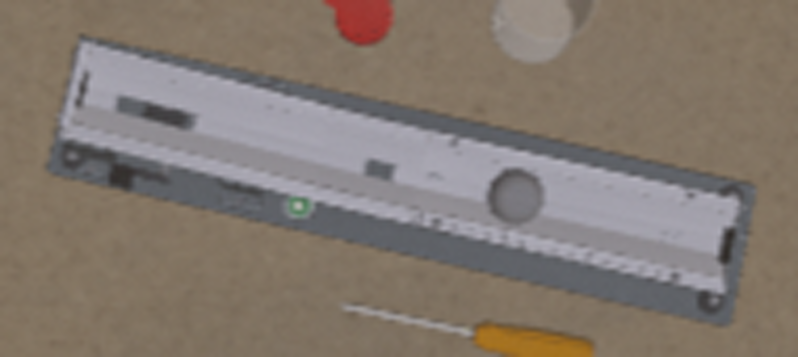

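View pics/scec.png

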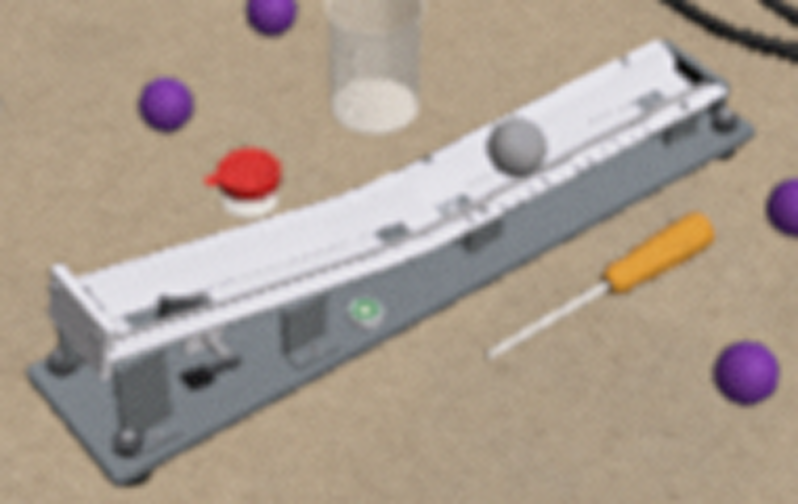

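The steel ball is the grey one in the gutter, at topc (516,196) and scec (518,148). It is the only non-purple ball and the only one in the tester. The latch is the dark wedge at topc (155,112) and the stop is at the left end.

```bash
cat >> h.py <<'E'
def ray(m,uv):
    n=cv2.undistortPoints(np.array([[uv]],float),np.array(m['K']),np.array([float(m['k1']),0,0,0])).ravel()
    R=cv2.Rodrigues(np.array(m['rvec'],float))[0]; t=np.array(m['tvec'],float)
    d=R.T@np.array([n[0],n[1],1]); return -R.T@t,d/np.linalg.norm(d)
def atz(m,uv,z):
    o,d=ray(m,uv); return o+d*(z-o[2])/d[2]
def tri(obs):
    A=np.zeros((3,3));b=np.zeros(3);rs=[ray(m,uv) for m,uv in obs]
    for o,d in rs:
        P=np.eye(3)-np.outer(d,d);A+=P;b+=P@o
    X=np.linalg.solve(A,b); return X,[np.linalg.norm(np.cross(X-o,d)) for o,d in rs]
def proj(m,X):
    return cv2.projectPoints(np.array(X,float).reshape(-1,3),np.array(m['rvec'],float),np.array(m['tvec'],float),np.array(m['K']),np.array([float(m['k1']),0,0,0]))[0].reshape(-1,2)
E
python3 - <<'E'
from h import *
T=np.load('top1.npz');S=np.load('scene1.npz')
tc=lambda x,y:(255+(x+.5)/4.2-.5,160+(y+.5)/4.2-.5)
sc=lambda x,y:(235+(x+.5)/4.2-.5,150+(y+.5)/4.2-.5)
for n,a,b in [('ball',(516,196),(518,148)),('stopplate front top',(60,134),(105,345)),('stopplate back top',(80,37),(58,268)),('bed front uphill',(48,172),(122,482)),('bed rear down',(754,184),(664,42)),('bed front down',(728,324),(752,128))]:
    print(n,tri([(T,tc(*a)),(S,sc(*b))]))
print(ctrl.camera_model('wrist'))
E
```

```text
ball (array([ 0.52271302, -0.08767613,  0.05005112]), [np.float64(0.00010479509339532305), np.float64(0.00010479509339547612)])
stopplate front top (array([0.55534866, 0.16997623, 0.08866076]), [np.float64(0.0019637095816183304), np.float64(0.0019637095816183135)])
stopplate back top (array([0.60571351, 0.15615714, 0.09400512]), [np.float64(0.0022988914012951793), np.float64(0.002298891401295346)])
bed front uphill (array([0.54191767, 0.18506423, 0.01917491]), [np.float64(0.0005879935530071413), np.float64(0.0005879935530069992)])
bed rear down (array([ 0.52785542, -0.23017568,  0.0335922 ]), [np.float64(0.003506066617453099), np.float64(0.003506066617453063)])
bed front down (array([ 0.45123387, -0.21228242,  0.02236164]), [np.float64(0.0009831738694630917), np.float64(0.0009831738694630696)])
{'K': array([[304.30192078,   0.        , 320.17075793],
       [  0.        , 304.30192078, 196.81888887],
       [  0.        ,   0.        ,   1.        ]]), 'k1': 0.016949521370500365, 'rvec': array([-2.42587077,  1.62044326,  0.21486674]), 'tvec': array([-0.59852848, -0.03341305,  0.37741271])}
```

Run:
```python
from h import *
from scipy.spatial.transform import Rotation as Ro
m=ctrl.camera_model('wrist'); R=cv2.Rodrigues(m['rvec'])[0]
p=np.array(ctrl.current_tcp_pos()); Rt=Ro.from_euler('xyz',ctrl.current_eef_rot()).as_matrix()
print(p,ctrl.current_eef_rot(),ctrl.current_joints())
print('cam in tool',Rt.T@(-R.T@m['tvec']-p)); print('cam axes in tool\n',(Rt.T@R.T).round(3)); print(Rt.round(3))
yaw=np.deg2rad(77.1)
for s in (0,1):
  for tl in (0,12):
    x=np.array([np.cos(yaw),np.sin(yaw),0]);z=np.array([0,0,-1.])
    a=np.deg2rad(tl); tz=x*np.sin(a)-np.array([0,0,1])*np.cos(a); tx=x*np.cos(a)+np.array([0,0,1])*np.sin(a)
    if s: tx=-tx
    M=np.stack([tx,np.cross(tz,tx),tz],1); e=Ro.from_matrix(M).as_euler('xyz')
    for P in ([.52,-.12,.07],[.56,.1,.1],[.53,0,.3],[.50,-.1,.28],[.57,.12,.28]):
        q=ctrl.ik(P,list(e)); print(s,tl,P,e.round(3),None if q is None else np.round(q,2))
```

```text
[ 0.22959417 -0.55410369  0.25522298] [-3.13976587e+00 -9.55346955e-05  3.92830455e-01] [-1.23469167e+00  9.18261344e-02  1.23179280e+00 -8.45016482e-06
  1.81980298e+00 -5.67279627e-02]
cam in tool [ 0.06526135 -0.00091873 -0.11710939]
cam axes in tool
 [[-0.    -0.966 -0.259]
 [ 1.    -0.     0.   ]
 [-0.    -0.259  0.966]]
[[ 0.924  0.383 -0.001]
 [ 0.383 -0.924  0.002]
 [ 0.    -0.002 -1.   ]]
0 0 [0.52, -0.12, 0.07] [3.142 0.    1.346] [-0.29 -0.04  1.7   0.    1.49 -0.07]
0 0 [0.56, 0.1, 0.1] [3.142 0.    1.346] [ 0.12  0.03  1.57 -0.    1.54  0.34]
0 0 [0.53, 0, 0.3] [3.142 0.    1.346] [-0.06 -0.08  1.33 -0.    1.9   0.16]
0 0 [0.5, -0.1, 0.28] [3.142 0.    1.346] [-0.26 -0.14  1.42 -0.    1.87 -0.04]
0 0 [0.57, 0.12, 0.28] [3.142 0.    1.346] [ 0.15  0.05  1.23 -0.    1.86  0.37]
0 12 [0.52, -0.12, 0.07] [-3.142 -0.209  1.346] [-0.41 -0.03  1.69  0.21  1.51 -0.2 ]
0 12 [0.56, 0.1, 0.1] [-3.142 -0.209  1.346] [ 0.   -0.02  1.64  0.2   1.48  0.22]
0 12 [0.53, 0, 0.3] [-3.142 -0.209  1.346] [-0.19 -0.12  1.37  0.22  1.87  0.1 ]
0 12 [0.5, -0.1, 0.28] [-3.142 -0.209  1.346] [-0.39 -0.14  1.43  0.22  1.88 -0.1 ]
0 12 [0.57, 0.12, 0.28] [-3.142 -0.209  1.346] [ 0.04 -0.02  1.31  0.21  1.79  0.32]
1 0 [0.52, -0.12, 0.07] [-3.142  0.    -1.796] None
1 0 [0.56, 0.1, 0.1] [-3.142  0.    -1.796] None
1 0 [0.53, 0, 0.3] [-3.142  0.    -1.796] None
1 0 [0.5, -0.1, 0.28] [-3.142  0.    -1.796] None
1 0 [0.57, 0.12, 0.28] [-3.142  0.    -1.796] None
1 12 [0.52, -0.12, 0.07] [-3.142  0.209 -1.796] None
1 12 [0.56, 0.1, 0.1] [-3.142  0.209 -1.796] None
1 12 [0.53, 0, 0.3] [-3.142  0.209 -1.796] None
1 12 [0.5, -0.1, 0.28] [-3.142  0.209 -1.796] None
1 12 [0.57, 0.12, 0.28] [-3.142  0.209 -1.796] None
```

Run:
```python
from h import *
ctrl.grip(0.0,30)
for i,P in enumerate(([.485,-.16,.27],[.53,.03,.27])):
    ctrl.goto(P,[3.1416,0,1.346]); ctrl.hold(0.3)
    m=ctrl.camera_model('wrist'); p,d=ctrl.snapshot('wrist'); save('w%d'%i,p); np.savez('w%d.npz'%i,p=p,d=d,**{k:np.array(v) for k,v in m.items()})
print(ctrl.current_time_s())
```

```text
4.0833
```

View pics/w0.png

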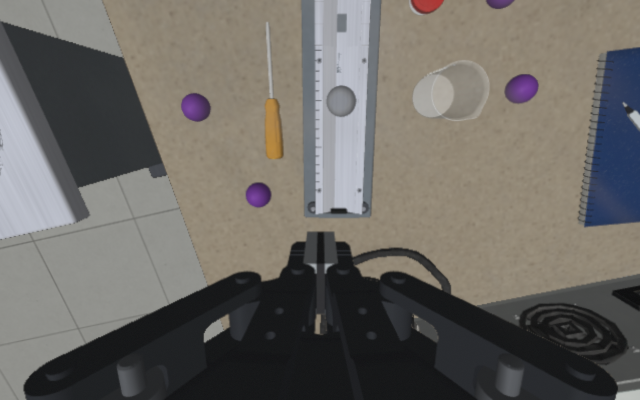

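View pics/w1.png

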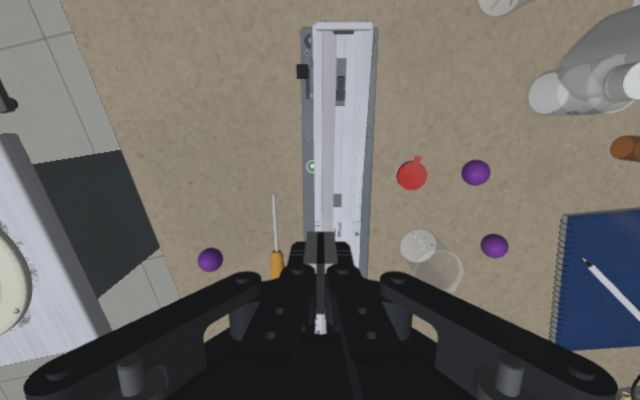

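Run:
```python
from h import *
a=np.load('w0.npz')['p'][0:240,285:395]; b=np.load('w1.npz')['p'][0:240,285:395]
r=lambda p:cv2.resize(p,None,fx=2.5,fy=2.5,interpolation=cv2.INTER_CUBIC)
save('w0c',cv2.resize(np.load('w0.npz')['p'][70:240,295:385],None,fx=3.5,fy=3.5,interpolation=cv2.INTER_CUBIC))
save('w1c',cv2.resize(np.load('w1.npz')['p'][10:180,295:385],None,fx=3.5,fy=3.5,interpolation=cv2.INTER_CUBIC))
```

```text
(no output)
```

View pics/w0c.png

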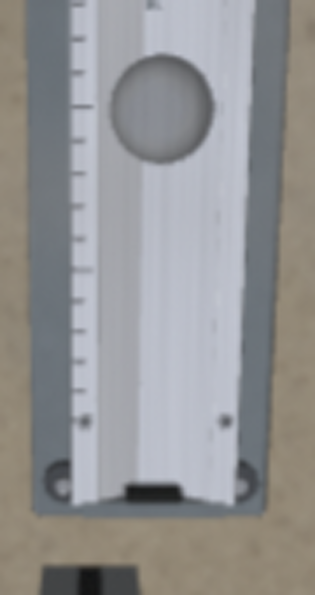

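View pics/w1c.png

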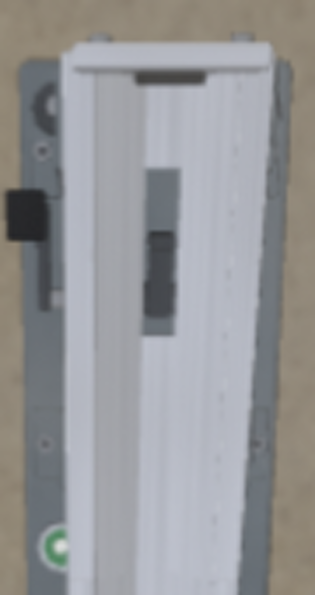

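w0c shows the ball at (162,109) and the gutter's low end corners at (74,503) and (236,500). w1c shows the latch tooth edge at (160,231), the wedge foot at (160,318) and the pad face at (170,84). Next I fit the tester pose.

```bash
cat > fit.py <<'E'
from h import *
from scipy.optimize import least_squares
W0,W1,T,S=[np.load(f) for f in('w0.npz','w1.npz','top1.npz','scene1.npz')]
c0=lambda x,y:(295+(x+.5)/3.5-.5,70+(y+.5)/3.5-.5)
c1=lambda x,y:(295+(x+.5)/3.5-.5,10+(y+.5)/3.5-.5)
tc=lambda x,y:(255+(x+.5)/4.2-.5,160+(y+.5)/4.2-.5)
sc=lambda x,y:(235+(x+.5)/4.2-.5,150+(y+.5)/4.2-.5)
a=np.deg2rad(12)
def rp(x,y,z): return [x*np.cos(a)-z*np.sin(a),y,30+x*np.sin(a)+z*np.cos(a)]
obs=[(W0,c0(74,503),[-215,28,40.5]),(W0,c0(236,500),[-215,-28,40.5]),
 (W1,c1(160,231),rp(135,0,7)),(W1,c1(160,318),rp(111,0,0)),
 (T,tc(723,292),[-215,28,40.5]),(T,tc(742,196),[-215,-28,40.5])]
ballo=[(W0,c0(162,109)),(T,tc(516,196)),(S,sc(518,148))]
def w(P,p):
    x,y,th=p[:3];P=np.array(P)/1000; c,s=np.cos(th),np.sin(th)
    return np.array([x+c*P[0]-s*P[1],y+s*P[0]+c*P[1],P[2]])
def res(p):
    r=[proj(m,w(P,p))[0]-uv for m,uv,P in obs]+[proj(m,w([p[3]*1000,0,46],p))[0]-uv for m,uv in ballo]
    return np.concatenate(r)
s=least_squares(res,[.54,0,1.346,-.09],loss='soft_l1',x_scale=[.01,.01,.01,.01])
E
python3 - <<'E'
from fit import *
print(s.x,np.rad2deg(s.x[2]));print(res(s.x).reshape(-1,2).round(2))
print('ball',w([s.x[3]*1000,0,46],s.x), tri(ballo), tri(ballo[:2]),tri([ballo[0],ballo[2]]))
print('tip',w(rp(135,0,7),s.x))
print('tri low corner', tri([obs[0][:2],obs[4][:2]]),w([-215,28,40.5],s.x))
E
```

```text
[ 0.5435362  -0.00216802  1.34582086 -0.08728845] 77.1098552138879
[[-0.3   0.19]
 [ 0.23  1.01]
 [ 0.43  0.17]
 [-0.67 -0.66]
 [-0.31 -0.23]
 [-0.59  0.08]
 [ 0.1   0.63]
 [-0.41 -0.38]
 [-0.68  1.23]]
ball [ 0.52406368 -0.08725676  0.046     ] (array([ 0.52301452, -0.0872903 ,  0.0503109 ]), [np.float64(0.0009431180548893822), np.float64(0.0005887663387771007), np.float64(0.00037080712852890715)]) (array([ 0.52285514, -0.08706255,  0.05360395]), [np.float64(0.000719141614083487), np.float64(0.0007191416140831733)]) (array([ 0.523204  , -0.08705426,  0.0503613 ]), [np.float64(0.0006519240274700065), np.float64(0.0006519240274699304)])
tip [0.57266955 0.12513549 0.06491511]
tri low corner (array([ 0.4681361 , -0.20773586,  0.03348259]), [np.float64(0.00017775391633044566), np.float64(0.000177753916330443)]) [ 0.46827909 -0.20550362  0.0405    ]
```

Run:
```python
from h import *
d=np.load('w1.npz')['d']
A=np.array([[0,-.966,-.259],[1,0,0],[0,-.259,.966]])
for v in range(228,262,3):
  for u in (312,328):
    z=d[v,u]; m=np.load('w1.npz');K=m['K']
    P=A@np.array([(u-K[0,2])/K[0,0]*z,(v-K[1,2])/K[1,1]*z,z])+[.06526,-.0009,-.1171]
    print(v,u,round(float(z),4),P.round(4))
print(np.round(d[245,290:352:3],3))
save('tip',cv2.resize(np.load('w1.npz')['p'][220:300,270:370],None,fx=6,fy=6,interpolation=cv2.INTER_CUBIC))
```

```text
228 312 0.3956 [-0.0763 -0.0115  0.2545]
228 328 0.3776 [-0.0699  0.0088  0.2376]
231 312 0.1483 [ 0.0108 -0.0049  0.0218]
231 328 0.1468 [0.0113 0.0029 0.0205]
234 312 0.1438 [ 0.0111 -0.0048  0.0172]
234 328 0.1438 [0.0111 0.0028 0.0172]
237 312 0.1404 [ 0.011  -0.0047  0.0137]
237 328 0.1389 [0.0116 0.0027 0.0123]
240 312 0.1356 [ 0.0115 -0.0045  0.0089]
240 328 0.1373 [0.0109 0.0026 0.0105]
243 312 0.1334 [ 0.0111 -0.0045  0.0065]
243 328 0.1339 [0.011  0.0025 0.0069]
246 312 0.1297 [ 0.0114 -0.0044  0.0027]
246 328 0.1301 [0.0113 0.0024 0.0031]
249 312 0.1286 [ 0.0106 -0.0044  0.0014]
249 328 0.1274 [0.0112 0.0024 0.0003]
252 312 0.1259 [ 0.0106 -0.0043 -0.0014]
252 328 0.1255 [ 0.0108  0.0023 -0.0017]
255 312 0.1225 [ 0.0109 -0.0042 -0.0049]
255 328 0.1232 [ 0.0106  0.0023 -0.0042]
258 312 0.1195 [ 0.0111 -0.0041 -0.0079]
258 328 0.1205 [ 0.0106  0.0022 -0.0069]
261 312 0.1169 [ 0.0112 -0.004  -0.0106]
261 328 0.117 [ 0.0111  0.0021 -0.0105]
[0.42  0.141 0.142 0.142 0.141 0.142 0.133 0.133 0.132 0.134 0.132 0.133
 0.13  0.131 0.13  0.131 0.14  0.141 0.142 0.142 0.377]
```

View pics/tip.png

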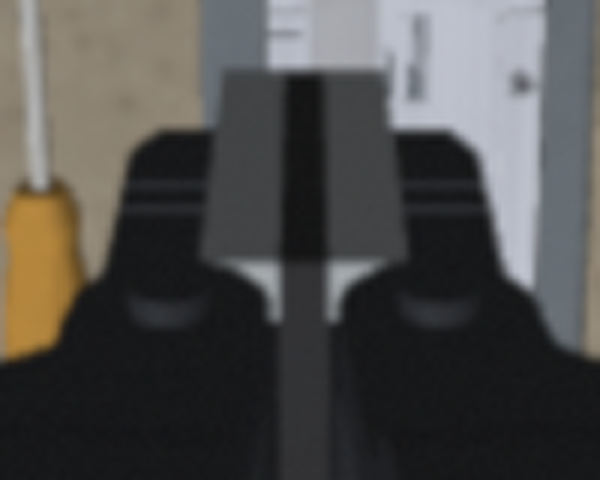

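The closed pads are about 13 mm wide at the tip, with the front face at tool x = +11 mm. That fits the V with room to spare. I'll lower behind the ball with the tool tilted square to the slope.

```bash
cat > mv.py <<'E'
from h import *
from scipy.spatial.transform import Rotation as Ro
X0=np.array([.54354,-.00217]);TH=1.34582;a=np.deg2rad(12)
ex=np.array([np.cos(TH),np.sin(TH),0]);ey=np.array([-np.sin(TH),np.cos(TH),0]);ez=np.array([0,0,1.])
tx=ex*np.cos(a)+ez*np.sin(a);tz=ex*np.sin(a)-ez*np.cos(a)
ORI=list(Ro.from_matrix(np.stack([tx,np.cross(tz,tx),tz],1)).as_euler('xyz'))
def lev(x,z,y=0):  # face-tip point in tester frame, mm -> TCP
    P=np.array([X0[0],X0[1],0])+ex*x/1e3+ey*y/1e3+ez*z/1e3
    return list(P-.011*tx-.025*tz)
def rmp(x,z,y=0): return lev(x*np.cos(a)-z*np.sin(a),30+x*np.sin(a)+z*np.cos(a),y)
def where():
    P=np.array(ctrl.current_tcp_pos())+.011*tx+.025*tz-np.array([X0[0],X0[1],0])
    X,y,Z=P@ex*1e3,P@ey*1e3,P[2]*1e3-30
    return np.round([X,y,Z+30, X*np.cos(a)+Z*np.sin(a), -X*np.sin(a)+Z*np.cos(a)],1)
def look(n,crop=None,f=1):
    m=ctrl.camera_model('wrist'); p,d=ctrl.snapshot('wrist'); np.savez(n+'.npz',p=p,d=d,**{k:np.array(v) for k,v in m.items()})
    if crop: p=p[crop[0]:crop[1],crop[2]:crop[3]]
    save(n,cv2.resize(p,None,fx=f,fy=f,interpolation=cv2.INTER_CUBIC))
E
python3 - <<'E'
from mv import *
print(ORI)
ctrl.goto(lev(-120,110),ORI); print(where())
print(ctrl.move_straight(lev(-120,39.5),feed=.06,until_force=4)); print(where(),np.round(ctrl.current_contact_force(),2),ctrl.current_time_s())
look('l0',(60,290,220,420),3)
E
```

```text
[np.float64(3.141592653589793), np.float64(-0.2094395102393194), np.float64(1.3458199999999998)]
[-119.5   -0.5  111.3 -100.   104.3]
False
[-120.1   -0.3   40.1 -115.3   34.8] [ 0.3  -0.09 -0.36] 6.275
```

View pics/l0.png

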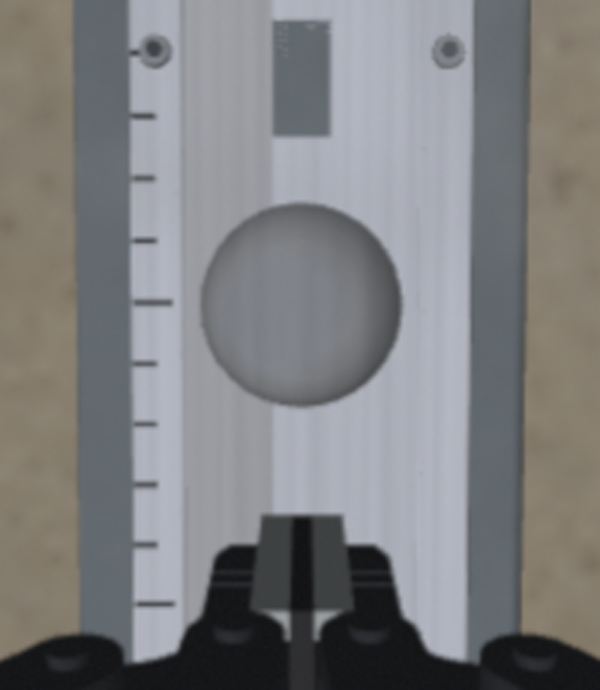

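The fingers at (302,515) are centred on the ball at (301,305), with no contact yet. Now I push along the level and onto the slope.

Run:
```python
from mv import *
for P,f in ((lev(-100,39.5),.025),(lev(-40,39.5),.035),(rmp(20,10),.035),(rmp(60,10),.04)):
    print(ctrl.move_straight(P,feed=f,until_force=6),where(),np.round(ctrl.current_contact_force(),2),ctrl.current_time_s())
look('l1',(60,290,220,420),2.5)
```

```text
False [-100.     0.    39.5  -95.9   30.1] [-0.07 -0.17 -0.24] 7.275
False [-40.1  -0.   39.5 -37.3  17.6] [ 0.81  0.31 -0.19] 9.1417
False [17.4  0.  43.9 19.9 10. ] [ 0.14 -0.23 -0.73] 10.9417
False [56.5  0.1 52.1 59.9  9.9] [-0.06  0.47  0.1 ] 12.0917
```

View pics/l1.png

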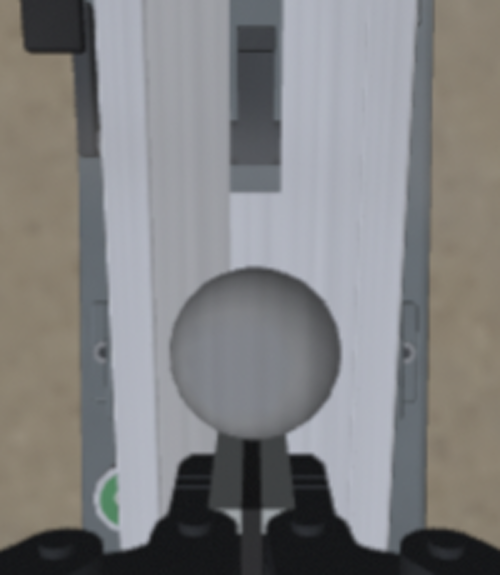

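The ball at (255,352) rests against the fingertips on the slope, and the latch ahead has its tooth edge at (257,27). I'll check the latch's x from this view.

Run:
```python
from mv import *
m=np.load('l1.npz')
def wp(x,z): 
    return np.array([X0[0],X0[1],0])+ex*(x*np.cos(a)-z*np.sin(a))/1e3+ez*(30+x*np.sin(a)+z*np.cos(a))/1e3
for n,x,z in (('tip',135,7),('tip+2',137,7),('foot',111,0),('ball76',76,16),('ball78',78,16)):
    print(n,(proj(m,wp(x,z))[0]-[220,60]+.5)*2.5-.5)
```

```text
tip [254.61253533  19.87916814]
tip+2 [254.6254163    7.56759901]
foot [254.31012028 159.06060941]
ball76 [254.48504047 355.29934482]
ball78 [254.49607078 344.90385977]
```

Run:
```python
from mv import *
for P,f in ((rmp(92,10),.03),(rmp(128,10),.02),(rmp(135.3,10),.012)):
    print(ctrl.move_straight(P,feed=f,until_force=6),where(),np.round(ctrl.current_contact_force(),2),ctrl.current_time_s())
ctrl.hold(.3)
look('l2',(60,290,220,420),2.5)
print(where(),np.round(ctrl.current_contact_force(),2),ctrl.current_time_s())
```

```text
False [87.9  0.  58.8 91.9  9.9] [-0.43 -0.84 -0.34] 13.3583
False [123.1   0.   66.4 128.   10. ] [ 0.08 -0.46  0.56] 15.3083
False [130.4   0.   67.9 135.4   9.9] [-1.01 -0.39 -0.36] 16.0667
[130.2   0.   67.9 135.3  10. ] [-0.2  -1.27 -0.48] 16.4167
```

View pics/l2.png

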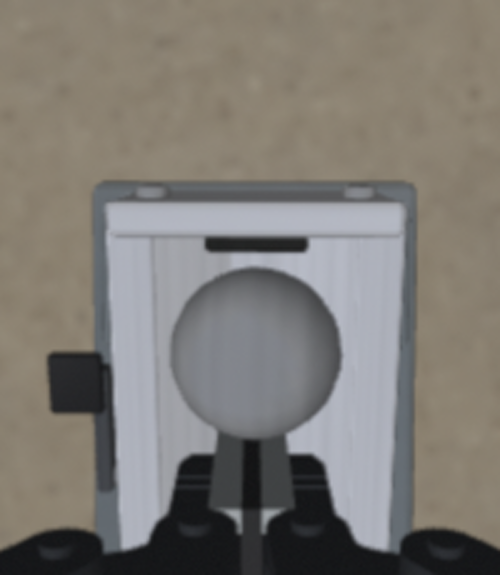

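The ball at (255,352) is just short of the rubber pad at (257,244). I'll back off slowly, a few mm at first, and see whether the latch holds it.

Run:
```python
from mv import *
ctrl.move_straight(rmp(123,10),feed=.012); ctrl.hold(.3)
look('l3',(60,290,220,420),2.5)
print(where(),ctrl.current_time_s())
```

```text
[118.3   0.   65.3 123.   10. ] 17.9417
```

View pics/l3.png

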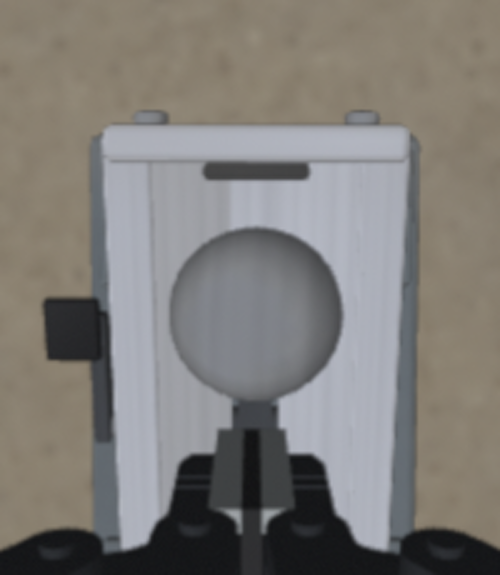

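The ball at (255,313) has stayed up, about 7 mm clear of the fingertips at (252,430), with the latch raised behind it. Next I withdraw and verify.

Run:
```python
from mv import *
ctrl.move_straight(rmp(100,12),feed=.04)
ctrl.move_straight(rmp(85,120),feed=.12); ctrl.hold(.5)
look('l4',(0,240,210,430),2.5)
p,d=ctrl.snapshot('scene'); save('s2',cv2.resize(p[130:270,215:425],None,fx=3.8,fy=3.8,interpolation=cv2.INTER_CUBIC))
m=np.load('l4.npz')
for x,z in ((147.2,16),(134,7)):
    W=np.array([X0[0],X0[1],0])+ex*(x*np.cos(a)-z*np.sin(a))/1e3+ez*(30+x*np.sin(a)+z*np.cos(a))/1e3
    print((proj(m,W)[0]-[210,0]+.5)*2.5-.5)
print(where(),np.round(ctrl.current_contact_force(),2),ctrl.current_time_s())
```

```text
[277.96488601 264.2913273 ]
[277.86438674 307.60516395]
[ 58.2   0.  165.1  85.  120. ] [-0.23  0.03  0.38] 20.325
```

View pics/l4.png

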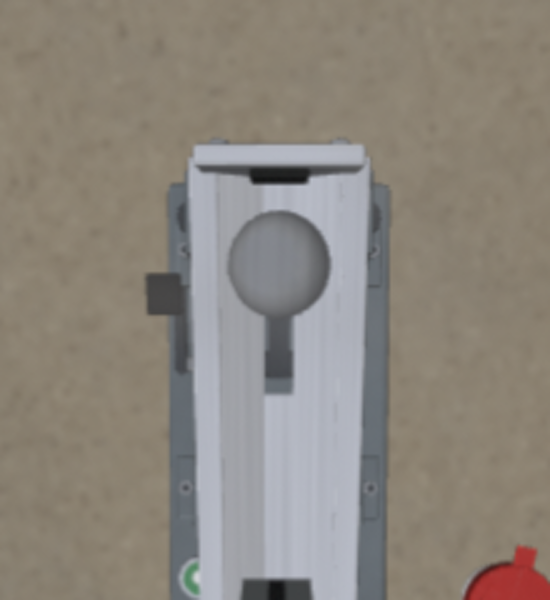

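View pics/s2.png

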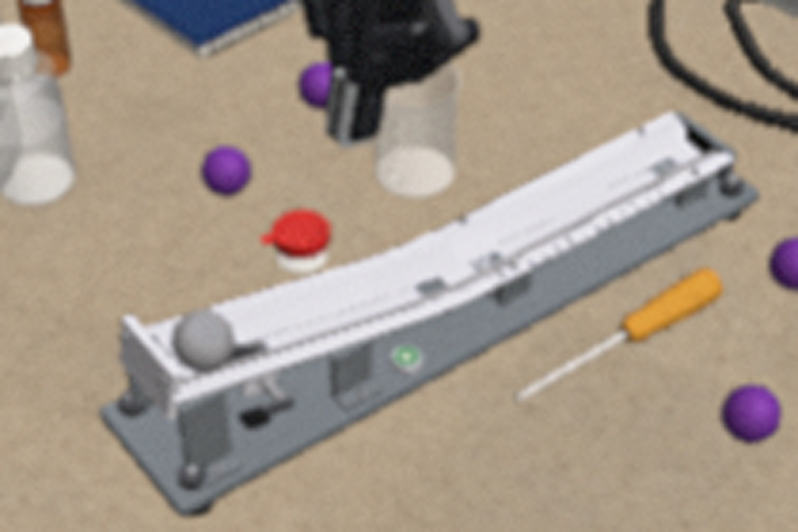

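The ball is at l4 (279,264). The seat projects to (278,264), so the ball is caught behind the latch. In the scene view the beaker, cup and screwdriver are undisturbed and the hand is well clear.

Run:
```python
from mv import *
ctrl.hold(.3); ctrl.hand_in()
```

```text
the job is handed in; nothing more can be done
```

I rolled the ball along the level gutter, up the slope and over the spring latch with the closed fingertips. It now rests caught between the latch and the stop, and I handed the job in at about 20.6 s.

**Ball position:** after the hand withdrew, the wrist view put the ball within about 1 pixel (under 0.5 mm) of where the seat should appear. It stayed up when I backed the fingers off, with the latch raised behind it.

**Rest of the scene:** the hand finished about 110 mm clear of the gutter, and contact forces stayed around 1 N at every reading. The beaker, cup and screwdriver looked unmoved in the last scene picture; I judged that by eye, not by measuring.

**Disagreements:**
- My first fit of the tester was about 1 mm off along the gutter, seen from the latch edges in a later close-up. I corrected for it before the final push.
- The triangulated ball height came out at 50 to 54 mm, against the stated 46 mm. I took the stated height; the push showed no sign of a height error.

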